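Set up the hand-sanitiser point at the nurses' station

ROBOT

A 6-joint arm with a two-finger parallel gripper is mounted at the origin on the work surface. World frame = base frame: x ahead of the robot, y to its left, z up, the work surface at z = 0. Lengths are in m, angles in rad, forces in N, time in s.
With the tool pointing down it reaches from about 0.3 to 0.775 m from the base axis. Payload 14.6 kg.
Tool frame: the origin (TCP) lies at the very end of the fingers, on their centre line; the grasp point (between the pads) lies 19 mm behind it; z points along the fingers, y is the line along which they close (so a half turn about z gives the same grasp; the last joint's range is limited). The gripper opens to 94 mm and grips with 3 to 60 N. Pads are 16 mm wide; open, the fingers measure 119 mm over their backs; the gripper's body (75 mm by 177 mm) begins 78 mm behind the grasp point.
Start: joints at [1.282, 0.3, 1.521, -0, 1.321, -0.067], TCP at [0.121, 0.537, 0.205] pointing down, gripper open.
Joint ranges: [-3.03, 3.03], [-0.79, 2.21], [0.23, 2.52], [-1.04, 4.18], [0, 3.07], [-2.55, 2.55]. Speed limits (rad/s): [2.22, 2.22, 2.57, 3.14, 3.14, 3.14].

INTERFACE

Orientations are given as [roll, pitch, yaw] about the fixed x, y, z axes, in that order (R = Rz(yaw) Ry(pitch) Rx(roll)).
In Python, from station import ctrl gives the robot as it stands.
- The arm moves only by the tool move_arm, never from a script. Its argument "increments" is a list of rows, each a list of 7 numbers: the opening, from 0 (shut) to 1 (fully open), then the shift along the tool's x, y, z in units of 50 mm (1.0 is 50 mm), then the turn, a rotation vector about the tool's x, y, z in rad. In form: [[claw, tx, ty, tz, rx, ry, rz], ...]. A call has 1 to 20 rows; each row shifts and turns the commanded pose from where the row before left it, along the tool's axes as they then stand; what a row does not reach is not made up. A row lasts 1/10 s, in which the tool goes at most 50 mm and 8.59 degrees, less where a joint would pass 70% of its speed; a pose out of reach is approached as far as the arm can. A call is refused whole if a number of a shift passes 1 or a number of a turn 0.15, either way. A call with a gripper value outside its range is refused whole. The fingers move at their own pace and stop on an object; "force" is the grip in N (left out, the last holds). Time passes only in rows, so rows that do not move let the fingers close. It gives the time, the measured TCP pose, the force, the opening and the grip force at its end, in the units of the state.
- ctrl.get_obs(): the state, without advancing time (a new reading comes with each control period).
- ctrl.camera(name): name is "scene" or "top" or "wrist"; returns a dict with "color" (480x640x3 uint8, blue, green, red), "K" (3x3 intrinsics, pixels), "pose" (4x4, takes a point from camera to world coordinates); the wrist camera has in their place "tool_from_camera" (4x4, takes a point from camera to tool coordinates, whose origin is the TCP and whose axes are the flange's). Camera axes: x right, y down, z forward; pixel columns grow to the right and rows downward; lengths in m; the calibration is good to about 2 mm. A picture is of the moment at which its call begins: read the wrist's pose just before it. There is no depth.
- ctrl.hand_in(): hands the job in; it is judged then, once.
Trained networks look in a picture, given as the dict that the camera call returned (one of the last four; its "shot" number tells which), for a name from the list of things; names that differ only in an ending like _2 or _b are one class to them, and where a whole thing is asked for, a point or a joint stands for the part that bears it (a point fixed in the world has none). Each returns a list of dicts, best first, with "conf" (0 to 1); they miss things now and then, are a little off and sometimes report something else, mostly with a low value. They report only what shows in the picture. A call takes as long as a camera call.
- ctrl.cut_out(name, picture): "mask" (480x640 bool, what is visible of it) and "centre" ([row, column] in pixels, amid what is visible of it).
The state is a dict: "time_s": time; "qpos": joint angles; "joint_vel": joint speeds; "tau": joint torques, N m; "ee_pos": TCP position; "eef_rot": TCP orientation; "force": force on the tool from outside, world axes, zero at the start; "moment": the same for the moment, N m; "grip_width": finger opening in m; "grip_force": force on a finger pad.
Only numpy, scipy, OpenCV 4.12 (cv2) and the standard library are available. Lean on these libraries where they do the work, as an engineer would, in place of code of your own. Each camera call takes 0.05 s, during which the arm holds its last target. There are 200 camera calls.

TASK

Set up the hand-sanitiser point: take the steel drip tray out of the sloping supply rack and set it down flat, lengthwise on the middle of the dark rubber mat, either way round. Once it lies there on its own, stand the pump bottle upright and centred on the tray's black pad with its nozzle over the drip well. Lower both gently until they stand, without dropping them or letting them flop down, do not tip the bottle, and leave everything else where it is.

Things in the scene. Friction and masses are not known exactly. Their poses are not given: they have to be found in the camera images.
- mat: dark grey rubber mat with a light border line, 190 x 120 x 2 mm thick, fixed flat on the desk. Origin: centre of its underside (desk level); x along its 190 mm length, y across it.
- rack: fixed supply rack, 280 x 200 x 180 mm high: two blue open-front bins on a steel stand. Origin: on the desk under its middle; x level to the uphill back, y level along the bins, z up. Bin floors slope up to +x at 30 deg through the point 90 mm over the origin. Bin centres y = +70, -70 mm; inside 132 wide, 188 long up the slope; walls: side 40 (22 in the lower part), front 20, back 45 mm high.
- tray_mid (a point): centre, half-way up (9 mm), of the loose stainless drip tray: 130 (x) x 56 (y) x 18 mm (z), 0.24 kg, sides plain and upright. It lies in one of the rack's two bins (box of plasters in the other), x uphill, z square to the slope (30 deg off vertical), y level. Its -x part is a solid platform with a black rubber pad on top, its +x part the open drip well with a sunk grille.
- tray_pad (a point): centre of the black 64 x 50 mm pad on the drip tray's top face, where the bottle stands (at x = -29, y = 0 mm from the tray's centre, 18 mm above its underside). Same axes as the tray. The flat platform is 74 x 56 mm.
- tray_well (a point): point over the drip well, level with the tray's top, where the nozzle belongs (x = +29, y = 0 mm from the tray's centre, 58 mm from tray_pad). Same axes as the tray.
- bottle_mid (a point): centre, half-way up (82 mm), of the loose hand-sanitiser bottle, white, green band, blue pump, upright on the desk: body 60 (x) x 46 (y) x 112 mm high, shoulder 44 x 34 mm up to 124 mm, then a round collar and the pump head; 164 mm high in all, about 0.3 kg. z up along the bottle, x towards the nozzle.
- bottle_foot (a point): centre of the underside of the bottle. Same axes.
- bottle_collar (a point): centre of the bottle's round blue collar, 38 mm in diameter, from 124 to 146 mm above the foot (this point at 135 mm). A good place to grip it, with the fingers either side of the nozzle's line. Above it the round pump head, 30 mm in diameter, reaches to 164 mm. Same axes.
- bottle_nozzle (a point): outlet of the nozzle, 58 mm from the bottle's axis along its x, 146 mm above the foot; the 13 mm wide nozzle arm runs out from the pump head at 153 to 163 mm. Same axes.
- wipes_mid (a point): bystander: centre (85 mm up) of a loose round tub of wipes, 92 mm in diameter, 170 mm high, white and blue with green lid, upright on the desk. z up.
- handset_mid (a point): bystander: centre (11 mm up) of a loose black rugged mobile handset lying flat, 150 (x) x 70 (y) x 22 mm, with a 30 mm stub aerial at its +x end.
- pencup_mid (a point): bystander: centre (49 mm up) of a loose square grey pen cup, 76 x 76 x 98 mm, with pens standing out to about 140 mm.
- mouse_mid (a point): bystander: centre (18 mm up) of a loose black computer mouse, 108 (x) x 60 (y) x 36 mm.
- plasters_mid (a point): bystander: centre of a loose cardboard box of plasters, 130 (x, uphill) x 92 (y) x 34 mm, lying in the other bin of the rack.

How it is judged:
By the outcome, as a careful person would: the job done as asked, in the order asked, and still so for the second after the job is handed in, with the robot touching nothing.
It also fails if it takes over 72 s, if anything falls off the work surface, if the arm or the gripper's body presses on something with over 40 N, if the wrist force passes 120 N, or if a joint passes its speed limit or range.

## Working session

There is one attempt and no reset: what is moved stays moved. The work goes in short steps, Python scripts to look and compute and a tool call to move; the robot and the scene stay as the last step left them, time stands still between calls to the robot, and variables do not carry over. Pictures are saved under pics/ and viewed, at most 10 in all, crops included, and the job is handed in when it is done.

Besides the shell and the picture viewer there is one more tool, called after "Emit:" by a JSON object that holds its "api" and its "payload". move_arm: Moves the arm, as the interface text tells. Its arguments: {"type":"object","properties":{"increments":{"type":"array","items":{"type":"array","items":{"type":"number"}}},"force":{"type":"number"}},"required":["increments"]}

```bash
mkdir -p pics; ls; cat > h.py <<'E'
import numpy as np, cv2
from scipy.spatial.transform import Rotation as Rn
from station import ctrl
def ray(c,rc):
    p=c['pose']; d=p[:3,:3]@np.linalg.solve(c['K'],[rc[1],rc[0],1.]); return p[:3,3],d
def at_z(c,rc,z):
    o,d=ray(c,rc); return o+d*(z-o[2])/d[2]
def proj(c,P):
    p=c['pose']; q=(np.atleast_2d(P)-p[:3,3])@p[:3,:3]; q=q@np.array(c['K']).T; return q[:,:2]/q[:,2:]
def wristcam():
    s=ctrl.get_obs(); c=ctrl.camera('wrist'); T=np.eye(4); T[:3,:3]=Rn.from_euler('xyz',s['eef_rot']).as_matrix(); T[:3,3]=s['ee_pos']
    c['pose']=T@np.array(c['tool_from_camera']); return c
E
python3 - <<'E'
from h import *
print(ctrl.get_obs())
for n in ['scene','top']:
    c=ctrl.camera(n); c['pose']=np.array(c['pose']); cv2.imwrite(f'pics/{n}0.png',c['color'])
    print(n,c['pose'][:3,3].round(3))
    for k in ['mat','rack','tray_mid','tray_pad','tray_well','bottle_mid','bottle_foot','bottle_collar','bottle_nozzle','wipes_mid','handset_mid','pencup_mid','mouse_mid','plasters_mid']:
        r=ctrl.cut_out(k,c)
        for q in r[:2]:
            print(k,round(q['conf'],2),np.round(q['centre']),q['mask'].sum(),at_z(c,q['centre'],0.0).round(3))
E
```

```text
pics
{'time_s': 0.0, 'qpos': array([ 1.28239401e+00,  3.00482346e-01,  1.52157400e+00, -6.81679804e-06,
        1.32065220e+00, -6.66121544e-02]), 'joint_vel': array([-0.00034966,  0.00019477, -0.00029072, -0.00189078, -0.00148009,
       -0.00033688]), 'tau': array([ 1.86347620e-04, -5.31804156e+01, -3.52746892e+01,  7.08380900e-02,
        2.43949756e-02, -2.31026569e-06]), 'ee_pos': array([0.12092751, 0.53628747, 0.20488314]), 'eef_rot': array([-3.14047880e+00, -6.76885633e-05,  2.91980415e+00]), 'force': array([0.32548936, 0.0941947 , 0.7266732 ]), 'moment': array([ 0.00695697, -0.03933297, -0.00228321]), 'grip_force': 0.0, 'grip_width': 0.09434039103362214}
scene [1.218 0.391 0.742]
mat 0.85 [278. 327.] 3549 [ 0.537 -0.027  0.   ]
mat 0.57 [225. 204.] 3563 [ 0.545 -0.361  0.   ]
rack 0.75 [357. 495.] 13613 [0.542 0.329 0.   ]
rack 0.24 [345. 446.] 2232 [0.566 0.246 0.   ]
tray_mid 0.86 [345. 448.] 2218 [0.563 0.249 0.   ]
tray_pad 0.71 [347. 447.] 2279 [0.568 0.249 0.   ]
tray_pad 0.69 [248. 388.] 1192 [0.38  0.032 0.   ]
tray_well 0.76 [346. 450.] 2205 [ 0.563  0.252 -0.   ]
bo
[... 914 characters left out ...]
. 194.] 1480 [0.652 0.289 0.   ]
bottle_mid 0.9 [288. 441.] 1073 [ 0.446 -0.308  0.   ]
bottle_foot 0.87 [294. 440.] 1088 [ 0.431 -0.305  0.   ]
bottle_collar 0.73 [290. 440.] 1054 [ 0.44  -0.306  0.   ]
bottle_nozzle 0.82 [289. 440.] 991 [ 0.442 -0.306  0.   ]
wipes_mid 0.69 [210. 438.] 2034 [ 0.633 -0.304  0.   ]
wipes_mid 0.56 [292. 439.] 945 [ 0.436 -0.304  0.   ]
handset_mid 0.56 [275. 368.] 1998 [ 0.472 -0.135  0.   ]
pencup_mid 0.7 [291. 442.] 1073 [ 0.437 -0.31   0.   ]
pencup_mid 0.55 [187. 347.] 1414 [ 0.685 -0.082  0.   ]
mouse_mid 0.86 [311. 294.] 1205 [0.384 0.039 0.   ]
plasters_mid 0.86 [260. 182.] 2742 [0.501 0.309 0.   ]
plasters_mid 0.58 [314. 293.] 1285 [0.377 0.041 0.   ]
```

```bash
python3 - <<'E'
import cv2
for n,(r0,r1,c0,c1) in {'top':(130,360,80,480),'scene':(100,430,180,580)}.items():
    i=cv2.imread(f'pics/{n}0.png')[r0:r1,c0:c1]
    i=cv2.resize(i,None,fx=2,fy=2) if n=='top' else cv2.resize(i,None,fx=1.8,fy=1.8)
    cv2.imwrite(f'pics/{n}1.png',i)
E
```

```text
(no output)
```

View pics/top1.png

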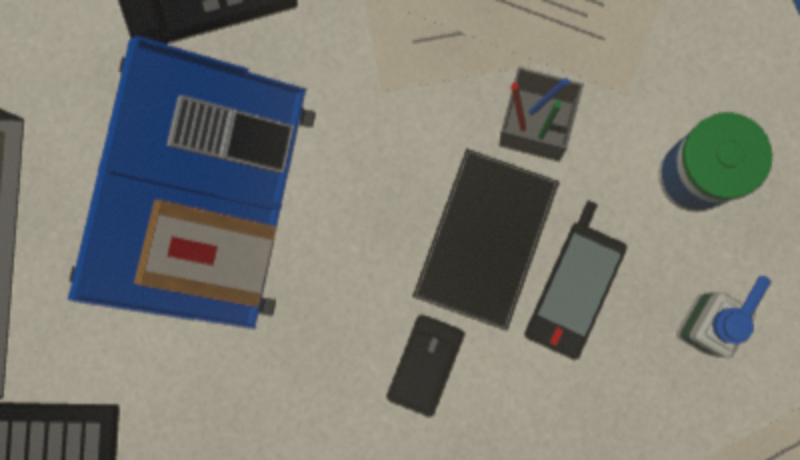

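View pics/scene1.png

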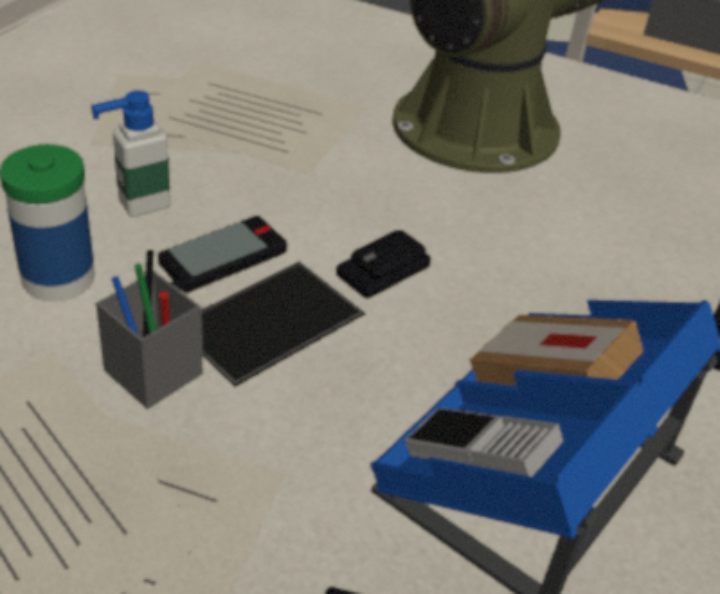

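The top view (crop ×2, offset 80,130) shows the tray in the upper bin with its top-face corners at about (178,97), (292,123), (281,170) and (168,142), pad downhill. The mat corners are at about (467,150), (558,182), (508,328) and (415,297). The bottle's pump head is at (734,326), with the nozzle tip at (764,281). The scene view agrees with this.

```bash
cat >> h.py <<'E'
def box(p,yaw,tilt,d):
    s=np.array([[a,b,c] for a in(-1,1) for b in(-1,1) for c in(-1,1)])*np.array(d)/2
    return s@(Rn.from_euler('z',yaw)*Rn.from_euler('y',-tilt)).as_matrix().T+p
def iou(c,P,m,S=4):
    q=(proj(c,P)*S*16).astype(np.int32); h=cv2.convexHull(q.reshape(-1,1,2))
    a=np.zeros((480*S,640*S),np.uint8); cv2.fillConvexPoly(a,h,1,shift=4)
    M=cv2.resize(m.astype(np.uint8),None,fx=S,fy=S)
    return (a&M).sum()/(a|M).sum()
E
python3 - <<'E'
from h import *
from scipy.optimize import minimize
ct=ctrl.camera('top');cs=ctrl.camera('scene')
M={}
for k in ['tray_well','mat','bottle_mid','rack']:
    for n,c in (('t',ct),('s',cs)):
        r=ctrl.cut_out(k,c); M[k,n]=r[0]['mask'] if r else None
full=lambda a: np.array(a)/2+np.array([80,130])
px=lambda c,p,z: at_z(c,(p[1],p[0]),z)
mc=np.array([px(ct,full(a),.002) for a in [(467,150),(558,182),(508,328),(415,297)]])
print('mat corners',mc.round(4).tolist(),'c',mc.mean(0).round(4),'yaw',np.degrees(np.arctan2(*(mc[0]-mc[3])[1::-1])), np.linalg.norm(mc[0]-mc[3]),np.linalg.norm(mc[0]-mc[1]))
h=px(ct,full((734,326)),.164);n=px(ct,full((764,281)),.158);print('bottle head',h,'nozz',n,np.degrees(np.arctan2(*(n-h)[1::-1])))
def fit(k,x0,f,ds):
    g=lambda x:2-iou(ct,f(x),M[k,'t'])-iou(cs,f(x),M[k,'s'])
    s=np.vstack([x0]+[np.array(x0)+np.eye(len(x0))[i]*ds[i] for i in range(len(x0))])
    r=minimize(g,x0,method='Nelder-Mead',options=dict(initial_simplex=s,maxfev=250,xatol=2e-4,fatol=1e-4));x=r.x
    print(k,x.round(4),iou(ct,f(x),M[k,'t']).round(3),iou(cs,f(x),M[k,'s']).round(3));return x
fit('mat',[.534,-.03,-.33],lambda x:box([x[0],x[1],.001],x[2],0,(.19,.12,.002)),[.01,.01,.1])
fit('tray_well',[.64,.25,.12,1.35],lambda x:box(x[:3],x[3],np.pi/6,(.13,.056,.018)),[.01,.01,.01,.1])
E
```

```text
mat corners [[0.6383, -0.0019, 0.002], [0.6013, -0.1122, 0.002], [0.4261, -0.0545, 0.002], [0.4605, 0.0563, 0.002]] c [ 0.5316 -0.0281  0.002 ] yaw -18.14285770574237 0.18703213199420435 0.1162955659764098
bottle head [ 0.43516504 -0.2785543   0.164     ] nozz [ 0.48149659 -0.31158547  0.158     ] -35.48622257448346
mat [ 0.5329 -0.0254 -0.3296] 0.956 0.908
tray_well [0.6356 0.2619 0.0813 1.3796] 0.915 0.922
```

```bash
cat >> h.py <<'E'
def plan(pos,R,cur=None,vmax=.9,wmax=.14):
    """rotate in place first, then translate: rows in tool axes; prints n x row for each"""
    s=ctrl.get_obs() if cur is None else cur
    R0=Rn.from_euler('xyz',s['eef_rot']); w=(R0.inv()*R).as_rotvec(); d=R.as_matrix().T@(np.array(pos)-s['ee_pos'])/.05
    n=max(1,int(np.ceil(np.linalg.norm(w)/wmax))); m=max(1,int(np.ceil(np.linalg.norm(d)/vmax)))
    print('turn',n,'x',(w/n).round(4),'shift',m,'x',(d/m).round(3),'total',d.round(3), 'or shift first, in present tool axes', (R0.as_matrix().T@(np.array(pos)-s['ee_pos'])/.05/m).round(3))
def tool(yaw,tilt=0): # tool pointing down, x along yaw, tilted as tray
    return Rn.from_euler('z',yaw)*Rn.from_euler('y',-tilt)*Rn.from_euler('x',np.pi)
E
python3 - <<'E'
from h import *
p=np.array([.6356,.2619,.0825]);R=tool(1.38,np.pi/6)
t=p-R.apply([0,0,1])*.12; print(t)
s=ctrl.get_obs(); s['ee_pos']=s['ee_pos']+[0,0,.1]
plan(t,R,s)
E
```

```text
[0.62422155 0.20298879 0.18642305]
turn 12 x [-0.0335  0.0346  0.1251] shift 14 x [-0.372  0.796 -0.018] total [-5.21  11.147 -0.259] or shift first, in present tool axes [-0.806 -0.307  0.17 ]
```

Emit:
{"api": "move_arm", "payload": {"increments": [[1,0,0,-0.7,0,0,0],[1,0,0,-0.7,0,0,0],[1,0,0,-0.6,0,0,0],[1,0,0,0,-0.0335,0.0346,0.1251],[1,0,0,0,-0.0335,0.0346,0.1251],[1,0,0,0,-0.0335,0.0346,0.1251],[1,0,0,0,-0.0335,0.0346,0.1251],[1,0,0,0,-0.0335,0.0346,0.1251],[1,0,0,0,-0.0335,0.0346,0.1251],[1,0,0,0,-0.0335,0.0346,0.1251],[1,0,0,0,-0.0335,0.0346,0.1251],[1,0,0,0,-0.0335,0.0346,0.1251],[1,0,0,0,-0.0335,0.0346,0.1251],[1,0,0,0,-0.0335,0.0346,0.1251],[1,0,0,0,-0.0335,0.0346,0.1251],[1,0,0,0,0,0,0]]}}

```text
time_s: 3.6
ee_pos: [0.1205, 0.5361, 0.3054]
eef_rot: [-3.14, -0.524, 1.378]
force: [-1.3, 1.0, -0.3]
grip_width: 0.0943
grip_force: 0.0
```

```bash
python3 - <<'E'
from h import *
p=np.array([.6356,.2619,.0825]);R=tool(1.38,np.pi/6)
s=ctrl.get_obs();print(s['ee_pos'],s['qpos'].round(2))
plan(p-R.apply([0,0,1])*.12,R)
E
```

```text
[0.12046151 0.53612822 0.30539289] [ 1.25 -0.06  1.77  0.08  0.91  1.41]
turn 1 x [-0.0003 -0.0004 -0.0015] shift 14 x [-0.371  0.797 -0.018] total [-5.2   11.156 -0.255] or shift first, in present tool axes [-0.37   0.797 -0.019]
```

Emit:
{"api": "move_arm", "payload": {"increments": [[1,-0.37,0.797,-0.018,0,0,0],[1,-0.37,0.797,-0.018,0,0,0],[1,-0.37,0.797,-0.018,0,0,0],[1,-0.37,0.797,-0.018,0,0,0],[1,-0.37,0.797,-0.018,0,0,0],[1,-0.37,0.797,-0.018,0,0,0],[1,-0.37,0.797,-0.018,0,0,0],[1,-0.37,0.797,-0.018,0,0,0],[1,-0.37,0.797,-0.018,0,0,0],[1,-0.37,0.797,-0.018,0,0,0],[1,-0.37,0.797,-0.018,0,0,0],[1,-0.37,0.797,-0.018,0,0,0],[1,-0.37,0.797,-0.018,0,0,0],[1,-0.37,0.797,-0.018,0,0,0],[1,0,0,0,0,0,0],[1,0,0,0,0,0,0]]}}

```text
time_s: 5.2
ee_pos: [0.6254, 0.204, 0.1859]
eef_rot: [-3.141, -0.524, 1.382]
force: [-0.3, 0.5, 0.2]
grip_width: 0.0937
grip_force: 0.0
```

```bash
python3 - <<'E'
from h import *
s=ctrl.get_obs();print(s['ee_pos'],s['qpos'].round(2))
c=wristcam(); r=ctrl.cut_out('tray_mid',c)
p=np.array([.6356,.2619,.0825])
im=c['color'].copy()
for q in r[:2]: print(q['conf'],q['centre'],q['mask'].sum())
cn,_=cv2.findContours(r[0]['mask'].astype(np.uint8),0,1); cv2.drawContours(im,cn,-1,(0,255,0),1)
for u in proj(c,box(p,1.38,np.pi/6,(.13,.056,.018))): cv2.circle(im,tuple(int(v) for v in u),4,(0,0,255),1)
cv2.imwrite('pics/w1.png',im)
E
```

```text
[0.62543587 0.20396265 0.18594359] [0.06 0.47 1.42 0.55 1.17 0.05]
0.84 [228.7, 315.5] 14320
```

View pics/w1.png

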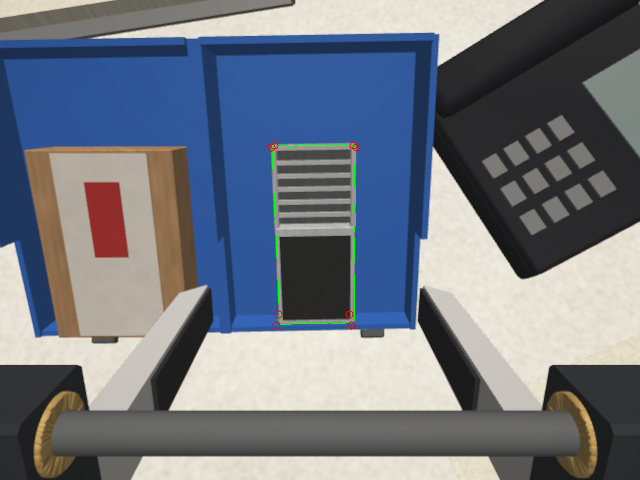

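The wrist view shows the tray outline at (272–356, 143–324). The projected box corners (red) match it to within a few pixels, and it has about 35 mm of clearance on each side.

```bash
python3 - <<'E'
from h import *
from scipy.optimize import minimize
C=[wristcam(),ctrl.camera('top'),ctrl.camera('scene')]
Ms=[ctrl.cut_out('tray_mid',c)[0]['mask'] for c in C]
f=lambda x:box(x[:3],x[3],np.pi/6,(.13,.056,.018))
for W in ((1,0,0),(3,0,1)):
    g=lambda x:sum(w*(1-iou(c,f(x),m)) for w,c,m in zip(W,C,Ms) if w)
    x0=np.array([.6356,.2619,.0825,1.38]);s=np.vstack([x0]+[x0+np.eye(4)[i]*[.008,.008,.008,.05][i] for i in range(4)])
    x=minimize(g,x0,method='Nelder-Mead',options=dict(initial_simplex=s,maxfev=200)).x
    print(x.round(4),[iou(c,f(x),m).round(3) for c,m in zip(C,Ms)])
    R=tool(x[3],np.pi/6); plan(x[:3]+R.apply([0,0,1])*.004,R)
E
```

```text
[0.6369 0.2629 0.0819 1.4024] [np.float64(0.989), np.float64(0.744), np.float64(0.926)]
turn 1 x [ 0.0109 -0.0002 -0.018 ] shift 3 x [-0.01   0.014  0.832] total [-0.029  0.043  2.497] or shift first, in present tool axes [-0.01   0.006  0.832]
[0.6368 0.2627 0.0823 1.4027] [np.float64(0.989), np.float64(0.743), np.float64(0.932)]
turn 1 x [ 0.011  -0.0002 -0.0182] shift 3 x [-0.01   0.014  0.829] total [-0.029  0.043  2.487] or shift first, in present tool axes [-0.01   0.005  0.829]
```

Emit:
{"api": "move_arm", "payload": {"increments": [[0.82,0,0,0,0.01,0,-0.018],[0.82,-0.01,0.014,0.5,0,0,0],[0.82,-0.01,0.014,0.5,0,0,0],[0.82,-0.01,0.014,0.5,0,0,0],[0.82,0,0,0.4,0,0,0],[0.82,0,0,0.2,0,0,0],[0.82,0,0,0.1,0,0,0],[0.82,0,0,0.1,0,0,0],[0.82,0,0,0.1,0,0,0],[0.82,0,0,0.05,0,0,0],[0.82,0,0,0,0,0,0],[0.82,0,0,0,0,0,0]], "force": 10}}

```text
time_s: 6.8
ee_pos: [0.6374, 0.2631, 0.0802]
eef_rot: [3.141, -0.524, 1.401]
force: [-0.1, 0.4, 0.1]
grip_width: 0.0769
grip_force: 0.0
```

```bash
python3 - <<'E'
from h import *
R=tool(1.4027,np.pi/6); plan(np.array([.6368,.2627,.0823])+R.apply([0,0,1])*.004,R)
E
```

```text
turn 1 x [ 0.0013 -0.0001 -0.0014] shift 1 x [ 0.012 -0.011  0.038] total [ 0.012 -0.011  0.038] or shift first, in present tool axes [ 0.012 -0.011  0.038]
```

Emit:
{"api": "move_arm", "payload": {"increments": [[0,0,0,0.02,0,0,0],[0,0,0,0,0,0,0],[0,0,0,0,0,0,0],[0,0,0,0,0,0,0],[0,0,0,0,0,0,0],[0,0,0,0,0,0,0],[0,0,0,0,0,0,0],[0,0,0,0,0,0,0]], "force": 40}}

```text
time_s: 7.6
ee_pos: [0.6374, 0.2637, 0.0791]
eef_rot: [3.142, -0.524, 1.401]
force: [-1.5, -1.6, 1.7]
grip_width: 0.0556
grip_force: 40.1
```

Emit:
{"api": "move_arm", "payload": {"increments": [[0,0.02,0,-0.05,0,0,0],[0,0.02,0,-0.1,0,0,0],[0,0,0,-0.2,0,0,0],[0,0,0,-0.3,0,0,0],[0,0,0,-0.4,0,0,0],[0,0,0,-0.4,0,0,0],[0,0,0,-0.4,0,0,0],[0,0,0,-0.4,0,0,0],[0,0,0,-0.4,0,0,0],[0,0,0,-0.3,0,0,0],[0,0,0,-0.1,0,0,0],[0,0,0,0,0,0,0]]}}

```text
time_s: 8.8
ee_pos: [0.625, 0.1899, 0.2128]
eef_rot: [3.14, -0.524, 1.401]
force: [-0.6, 0.7, -2.4]
grip_width: 0.0555
grip_force: 40.1
```

```bash
python3 - <<'E'
from h import *
s=ctrl.get_obs();print(s['ee_pos'],s['eef_rot'],s['force'],s['moment'].round(3),s['grip_width'],s['grip_force'],s['qpos'].round(2))
c=wristcam(); r=ctrl.cut_out('tray_mid',c); print(r[0]['conf'],r[0]['centre'])
# expected tray pose relative to tool, as at the grasp
R0=tool(1.401,np.pi/6); T=np.array([.6374,.2637,.0791]); rel=R0.inv().apply(np.array([.6368,.2627,.0823])-T); print(rel)
R=Rn.from_euler('xyz',s['eef_rot']); p=s['ee_pos']+R.apply(rel)
f=lambda t,dx:box(p+R.apply([dx,0,0]),s['eef_rot'][2],np.pi/6+t,(.13,.056,.018))
b=max((iou(c,f(t,dx),r[0]['mask']),t,dx) for t in np.arange(-.2,.21,.04) for dx in (-.004,-.002,0,.002,.004)); print(b)
cv2.imwrite('pics/w2.png',c['color'])
# to above mat, flat, yaw -.33
m=np.array([.5325,-.0262,0.]); R=tool(-.325); plan(m+[0,0,.12],R)
E
```

```text
[0.62497767 0.18990108 0.21277929] [ 3.1402936  -0.52372769  1.40107333] [-0.62946398  0.70284981 -2.43023869] [-0.468  0.174 -0.049] 0.0554504520413535 40.104196378961205 [0.03 0.44 1.39 0.54 1.24 0.04]
0.69 [277.3, 313.4]
[ 0.00065862 -0.00042239 -0.00331479]
(np.float64(0.9130571400117447), np.float64(0.20000000000000007), 0.002)
turn 13 x [-0.0347 -0.0296  0.1294] shift 6 x [-0.06   0.782  0.304] total [-0.361  4.693  1.827] or shift first, in present tool axes [-0.814 -0.18  -0.118]
```

View pics/w2.png

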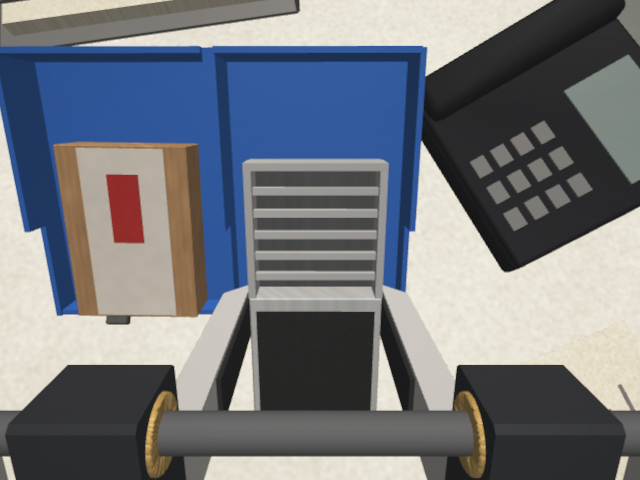

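The tray is held level between the fingers. Its far top edge runs from (243,160) to (388,160), and the platform/well step is at row ≈290–300. I'll compare these with the projection at zero tilt.

```bash
python3 - <<'E'
from h import *
from scipy.optimize import least_squares
s=ctrl.get_obs(); c=wristcam(); R=Rn.from_euler('xyz',s['eef_rot'])*Rn.from_euler('x',np.pi)
P=np.array([[65,28,9],[65,-28,9],[9,25,9],[9,-25,9]])/1000.
obs=np.array([[243,160],[388,160],[253,300],[380,300]],float)
o=s['ee_pos']
pr=lambda x:proj(c,o+R.apply(np.array([x[1],x[2],x[3]])+Rn.from_euler('y',-x[0]).apply(P)))
x0=[0,.0007,.0004,.0033]; print(pr(x0).round(0).tolist())
r=least_squares(lambda x:(pr(x)-obs)[[0,1,2,3]].ravel(),x0,x_scale=[.1,.01,.01,.01]); print(r.x.round(4),pr(r.x).round(0).tolist())
r=least_squares(lambda x:(pr([x[0],x[1],x0[2],x0[3]])-obs).ravel(),x0[:2],x_scale=[.1,.01]); print(r.x.round(4),pr([*r.x,*x0[2:]]).round(0).tolist())
E
```

```text
[[241.0, 164.0], [387.0, 164.0], [255.0, 299.0], [373.0, 299.0]]
[-0.1845  0.0019 -0.0004  0.0133] [[244.0, 159.0], [388.0, 159.0], [254.0, 301.0], [378.0, 301.0]]
[-0.0104  0.0013] [[241.0, 162.0], [386.0, 162.0], [255.0, 297.0], [373.0, 297.0]]
```

Emit:
{"api": "move_arm", "payload": {"increments": [[0,0,0,0,-0.0347,-0.0296,0.1294],[0,0,0,0,-0.0347,-0.0296,0.1294],[0,0,0,0,-0.0347,-0.0296,0.1294],[0,0,0,0,-0.0347,-0.0296,0.1294],[0,0,0,0,-0.0347,-0.0296,0.1294],[0,0,0,0,-0.0347,-0.0296,0.1294],[0,0,0,0,-0.0347,-0.0296,0.1294],[0,0,0,0,-0.0347,-0.0296,0.1294],[0,0,0,0,-0.0347,-0.0296,0.1294],[0,0,0,0,-0.0347,-0.0296,0.1294],[0,0,0,0,-0.0347,-0.0296,0.1294],[0,0,0,0,-0.0347,-0.0296,0.1294],[0,0,0,0,-0.0347,-0.0296,0.1294],[0,0,0,0,0,0,0]]}}

```text
time_s: 10.35
ee_pos: [0.6248, 0.1911, 0.2107]
eef_rot: [3.141, 0.001, -0.326]
force: [0.2, -0.8, -2.0]
grip_width: 0.0559
grip_force: 40.1
```

Emit:
{"api": "move_arm", "payload": {"increments": [[0,-0.04,0.5,0.15,0,0,0],[0,-0.06,0.7,0.25,0,0,0],[0,-0.06,0.7,0.3,0,0,0],[0,-0.06,0.7,0.3,0,0,0],[0,-0.06,0.7,0.3,0,0,0],[0,-0.06,0.7,0.3,0,0,0],[0,-0.03,0.5,0.17,0,0,0],[0,0,0.19,0.06,0,0,0],[0,0,0,0,0,0,0],[0,0,0,0,0,0,0]]}}

```text
time_s: 11.35
ee_pos: [0.5329, -0.0253, 0.1209]
eef_rot: [-3.141, -0.002, -0.324]
force: [-0.8, -0.2, -2.1]
grip_width: 0.0555
grip_force: 40.1
```

```bash
python3 - <<'E'
from h import *
s=ctrl.get_obs();print(s['ee_pos'],s['eef_rot'],s['force'].round(1),s['qpos'].round(2),s['grip_force'])
c=wristcam(); im=c['color'].copy()
m=np.array([.5325,-.0262,.001])
for u in proj(c,box(m,-.325,0,(.19,.12,.002))): cv2.circle(im,tuple(int(v) for v in u),4,(0,0,255),1)
R=Rn.from_euler('xyz',s['eef_rot'])*Rn.from_euler('x',np.pi)
for u in proj(c,s['ee_pos']+R.apply(np.array([[65,28,12],[65,-28,12],[9,25,12],[9,-25,12]])/1000.)): cv2.circle(im,tuple(int(v) for v in u),3,(0,255,0),1)
cv2.imwrite('pics/w3.png',im)
E
```

```text
[ 0.53291429 -0.02532641  0.12090064] [-3.14061743e+00 -1.82898697e-03 -3.23698959e-01] [-0.8 -0.2 -2.1] [-0.12  0.35  1.66  0.    1.13  1.78] 40.10350135155022
```

View pics/w3.png

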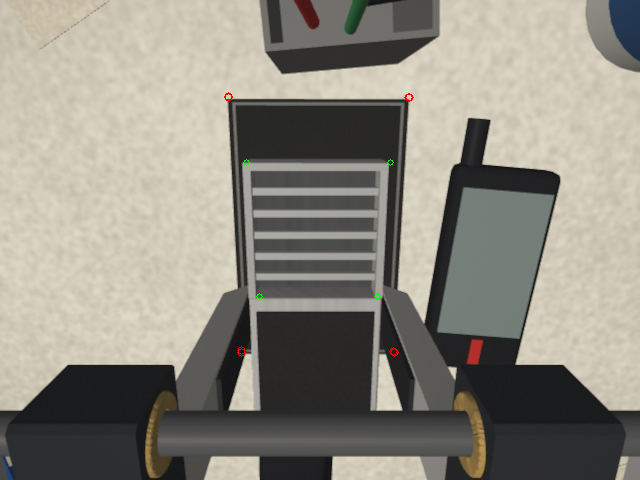

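The mat's far edge is at (231–409, 100), within about 2 mm of where I expected it. The tray is centred and parallel, and the handset is about 20 mm clear of the mat's edge. Lowering now.

Emit:
{"api": "move_arm", "payload": {"increments": [[0,-0.015,0.012,0.3,0,0,0],[0,-0.015,0.012,0.4,0,0,0],[0,0,0,0.4,0,0,0],[0,0,0,0.4,0,0,0],[0,0,0,0.3,0,0,0],[0,0,0,0.2,0,0,0],[0,0,0,0.1,0,0,0],[0,0,0,0.04,0,0,0],[0,0,0,0.03,0,0,0],[0,0,0,0,0,0,0],[0,0,0,0,0,0,0]]}}

```text
time_s: 12.5
ee_pos: [0.531, -0.0267, 0.0125]
eef_rot: [-3.141, -0.002, -0.325]
force: [0.6, 0.2, -1.9]
grip_width: 0.0557
grip_force: 40.1
```

Emit:
{"api": "move_arm", "payload": {"increments": [[0,0,0,0.02,0,0,0],[0,0,0,0.02,0,0,0],[0,0,0,0.02,0,0,0],[0,0,0,0,0,0,0],[0,0,0,0,0,0,0]]}}

```text
time_s: 13.0
ee_pos: [0.5307, -0.0267, 0.009]
eef_rot: [-3.141, -0.001, -0.325]
force: [-0.3, -0.2, -1.8]
grip_width: 0.0557
grip_force: 40.1
```

Emit:
{"api": "move_arm", "payload": {"increments": [[0,0,0,0.01,0,0,0],[0,0,0,0.01,0,0,0],[0,0,0,0,0,0,0],[0,0,0,0,0,0,0]]}}

```text
time_s: 13.4
ee_pos: [0.5307, -0.0267, 0.008]
eef_rot: [-3.141, -0.001, -0.325]
force: [0.2, 0.1, -2.0]
grip_width: 0.0556
grip_force: 40.1
```

Emit:
{"api": "move_arm", "payload": {"increments": [[0,0,0,0.01,0,0,0],[0,0,0,0.01,0,0,0],[0,0,0,0,0,0,0],[0,0,0,0,0,0,0]]}}

```text
time_s: 13.8
ee_pos: [0.5307, -0.0267, 0.007]
eef_rot: [-3.141, -0.001, -0.325]
force: [0.3, -0.1, -2.2]
grip_width: 0.0553
grip_force: 40.1
```

Emit:
{"api": "move_arm", "payload": {"increments": [[0,0,0,0.01,0,0,0],[0,0,0,0.01,0,0,0],[0,0,0,0,0,0,0],[0,0,0,0,0,0,0]]}}

```text
time_s: 14.2
ee_pos: [0.5308, -0.0267, 0.0062]
eef_rot: [-3.141, -0.001, -0.325]
force: [-3.3, -0.6, 3.1]
grip_width: 0.0555
grip_force: 40.1
```

Emit:
{"api": "move_arm", "payload": {"increments": [[0,0,0,0.008,0,0,0],[0,0,0,0,0,0,0],[0,0,0,0,0,0,0]]}}

```text
time_s: 14.5
ee_pos: [0.5308, -0.0267, 0.0062]
eef_rot: [-3.141, -0.001, -0.325]
force: [-4.0, 0.6, 9.1]
grip_width: 0.0553
grip_force: 40.0
```

```bash
python3 - <<'E'
from h import *
s=ctrl.get_obs();print(s['ee_pos'],s['eef_rot'],s['force'].round(1),s['moment'].round(2))
c=ctrl.camera('scene'); cv2.imwrite('pics/s2.png',cv2.resize(c['color'][200:340,230:430],None,fx=4,fy=4))
E
```

```text
[ 0.53080419 -0.0266923   0.00620458] [-3.14129244e+00 -1.07767468e-03 -3.25297371e-01] [-4.   0.6  9.1] [-0.11  1.11 -0.  ]
```

View pics/s2.png

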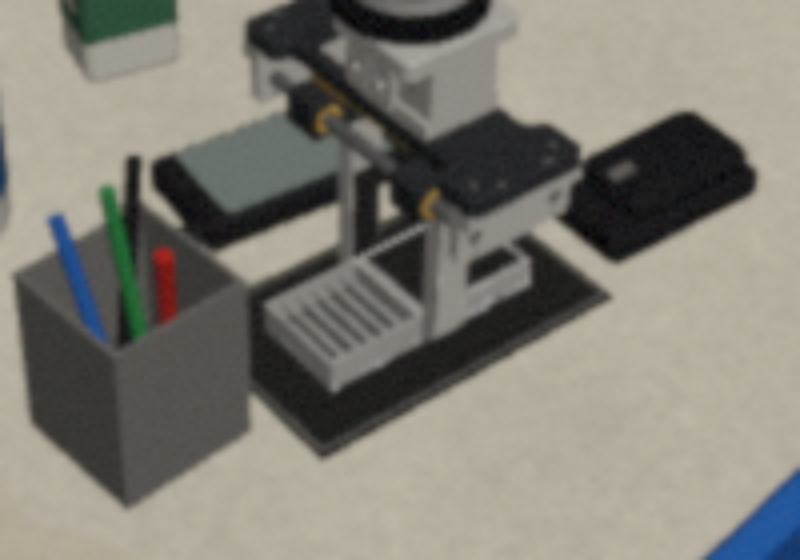

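The scene shows the tray down on the mat and flat in the fingers, at (265–530, 230–385). I'll ease the grip off in steps so that any small tilt relaxes softly.

Emit:
{"api": "move_arm", "payload": {"increments": [[0,0,0,0,0,0,0],[0,0,0,0,0,0,0],[0,0,0,0,0,0,0]], "force": 12}}

```text
time_s: 14.85
ee_pos: [0.5309, -0.0267, 0.0062]
eef_rot: [-3.141, -0.001, -0.326]
force: [-2.9, -0.8, 8.5]
grip_width: 0.0559
grip_force: 12.0
```

Emit:
{"api": "move_arm", "payload": {"increments": [[0,0,0,0,0,0,0],[0,0,0,0,0,0,0],[0,0,0,0,0,0,0],[0,0,0,0,0,0,0]], "force": 4}}

```text
time_s: 15.25
ee_pos: [0.531, -0.0267, 0.006]
eef_rot: [-3.141, -0.002, -0.325]
force: [-1.4, -0.6, 5.1]
grip_width: 0.0558
grip_force: 4.0
```

Emit:
{"api": "move_arm", "payload": {"increments": [[0.65,0,0,0,0,0,0],[0.75,0,0,0,0,0,0],[0.82,0,0,0,0,0,0],[0.82,0,0,0,0,0,0],[0.82,0,0,0,0,0,0],[0.82,0,0,0,0,0,0]]}}

```text
time_s: 15.85
ee_pos: [0.5307, -0.0267, 0.0056]
eef_rot: [-3.141, -0.001, -0.325]
force: [0.3, -0.2, 0.0]
grip_width: 0.0767
grip_force: 0.0
```

Emit:
{"api": "move_arm", "payload": {"increments": [[0.82,0,0,-0.1,0,0,0],[0.82,0,0,-0.2,0,0,0],[0.82,0,0,-0.3,0,0,0],[0.82,0,0,-0.5,0,0,0],[0.82,0,0,-0.6,0,0,0],[0.82,0,0,-0.6,0,0,0],[1,0,0,-0.7,0,0,0],[1,0,0,-0.7,0,0,0],[1,0,0,-0.7,0,0,0],[1,0,0,-0.6,0,0,0],[1,0,0,-0.4,0,0,0],[1,0,0,-0.2,0,0,0],[1,0,0,0,0,0,0],[1,0,0,0,0,0,0]]}}

```text
time_s: 17.25
ee_pos: [0.5301, -0.0267, 0.2847]
eef_rot: [-3.142, 0.0, -0.325]
force: [0.4, 0.0, -0.4]
grip_width: 0.094
grip_force: 0.0
```

```bash
python3 - <<'E'
from h import *
from scipy.optimize import minimize
s=ctrl.get_obs();print(s['ee_pos'])
C=[wristcam(),ctrl.camera('top'),ctrl.camera('scene')]
def fit(k,z,h,d,x0,use):
    Ms=[]
    for c in C:
        r=ctrl.cut_out(k,c); Ms.append(r[0]['mask'] if r else np.zeros((480,640),bool)); print(k,r[0]['conf'] if r else 0,Ms[-1].sum())
    f=lambda x:box([x[0],x[1],z],x[2],0,d)
    for u in use:
        g=lambda x:sum(1-iou(C[i],f(x),Ms[i]) for i in u)
        x0=np.array(x0);sx=np.vstack([x0]+[x0+np.eye(3)[i]*[.006,.006,.06][i] for i in range(3)])
        x=minimize(g,x0,method='Nelder-Mead',options=dict(initial_simplex=sx,maxfev=120)).x
        print(k,u,x.round(4),[iou(c,f(x),m).round(3) for c,m in zip(C,Ms)])
fit('tray_mid',.011,0,(.13,.056,.018),[.532,-.0265,-.325],[(0,),(1,2)])
fit('mat',.001,0,(.19,.12,.002),[.532,-.0265,-.325],[(0,),(1,2)])
plan([.435,-.2786,.2],tool(-.62))
im=C[0]['color']; cv2.imwrite('pics/w4.png',im)
E
```

```text
[ 0.53013456 -0.02666006  0.2847248 ]
tray_mid 0.68 4526
tray_mid 0.71 586
tray_mid 0.92 1573
tray_mid (0,) [ 0.532  -0.0265 -0.325 ] [np.float64(0.0), np.float64(0.429), np.float64(0.91)]
tray_mid (1, 2) [ 0.533  -0.0254 -0.3105] [np.float64(0.0), np.float64(0.422), np.float64(0.941)]
mat 0.8 12551
mat 0.69 745
mat 0.86 1928
mat (0,) [ 0.5304 -0.0257 -0.3242] [np.float64(0.648), np.float64(0.182), np.float64(0.474)]
mat (1, 2) [ 0.5344 -0.0249 -0.3274] [np.float64(0.6), np.float64(0.178), np.float64(0.498)]
turn 3 x [-0.0001 -0.0001  0.0982] shift 7 x [0.196 0.744 0.244] total [1.374 5.21  1.708] or shift first, in present tool axes [-0.028  0.769  0.244]
```

View pics/w4.png

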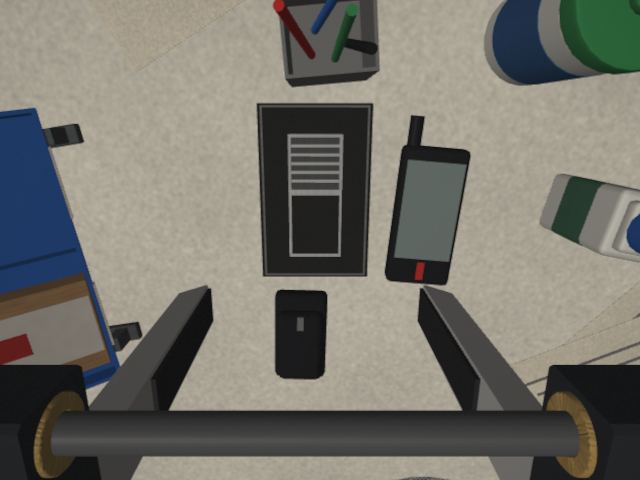

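The tray lies alone on the mat. The tray corners are (288,134), (344,134), (341,257) and (290,257), and the mat corners are (257,103), (372,103), (367,276) and (264,276). I'll convert these to positions and then go to the bottle.

```bash
python3 - <<'E'
from h import *
c=wristcam()
for n,z,P in (('tray',.020,[(288,134),(344,134),(341,257),(290,257)]),('mat',.002,[(257,103),(372,103),(367,276),(264,276)])):
    Q=np.array([at_z(c,(p[1],p[0]),z) for p in P]); a=(Q[0]+Q[1])/2-(Q[2]+Q[3])/2
    print(n,Q.mean(0).round(4),'yaw',np.arctan2(a[1],a[0]).round(4),'len',np.linalg.norm(a).round(4),'wid',np.linalg.norm(Q[0]-Q[1]).round(4),np.linalg.norm(Q[2]-Q[3]).round(4))
E
```

```text
tray [ 0.5311 -0.0263  0.02  ] yaw -0.3289 len 0.1306 wid 0.0565 0.0558
mat [ 0.532  -0.0258  0.002 ] yaw -0.3196 len 0.1899 wid 0.1184 0.1188
```

Emit:
{"api": "move_arm", "payload": {"increments": [[1,0,0,0,0,0,0.098],[1,0,0,0,0,0,0.098],[1,0,0,0,0,0,0.098],[1,0.1,0.4,0,0,0,0],[1,0.2,0.7,0,0,0,0],[1,0.2,0.7,0,0,0,0],[1,0.2,0.7,0,0,0,0],[1,0.2,0.7,0,0,0,0],[1,0.2,0.7,0,0,0,0],[1,0.2,0.7,0,0,0,0],[1,0.2,0.5,0,0,0,0],[1,0.07,0.11,0,0,0,0],[1,0,0,0,0,0,0],[1,0,0,0,0,0,0]]}}

```text
time_s: 19.15
ee_pos: [0.4435, -0.2835, 0.2855]
eef_rot: [-3.141, -0.001, -0.619]
force: [-0.9, 0.0, -0.7]
grip_width: 0.0941
grip_force: 0.0
```

```bash
python3 - <<'E'
from h import *
s=ctrl.get_obs();print(s['ee_pos'],s['eef_rot'])
c=wristcam(); im=c['color'].copy()
for k in ('bottle_mid',):
    for q in ctrl.cut_out(k,c)[:1]: print(k,q['conf'],q['centre'])
B=Rn.from_euler('z',-.62)
for z in (.164,.135,.124): 
    u=proj(c,[.435,-.2786,z])[0]; cv2.circle(im,tuple(int(v) for v in u),3,(0,0,255),1)
u=proj(c,np.array([.435,-.2786,.158])+B.apply([.058,0,0]))[0]; cv2.circle(im,tuple(int(v) for v in u),4,(0,255,255),1)
cv2.imwrite('pics/w5.png',im)
E
```

```text
[ 0.44350713 -0.28351199  0.28546664] [-3.14083843e+00 -5.09127732e-04 -6.18733382e-01]
bottle_mid 0.78 [215.0, 318.8]
```

View pics/w5.png

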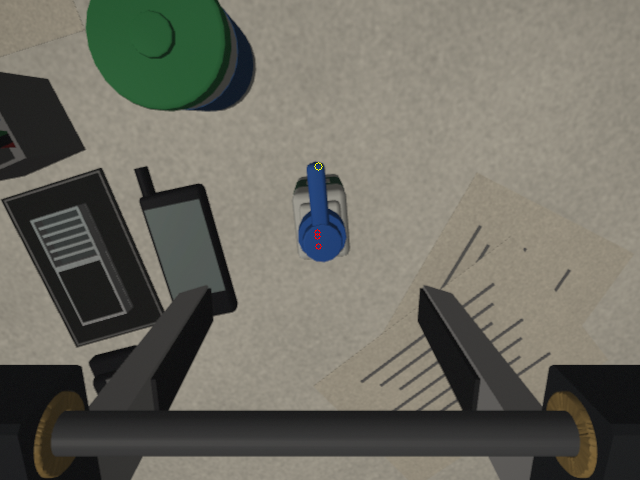

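The bottle's pump head is at (322,236) and its nozzle end at (317,163). My estimate is about 3 mm off to the left, so I'll refine it from the blue pixels.

```bash
python3 - <<'E'
from h import *
from scipy.optimize import minimize
c=wristcam(); hsv=cv2.cvtColor(c['color'],cv2.COLOR_BGR2HSV)
m=((hsv[...,0]>100)&(hsv[...,0]<125)&(hsv[...,1]>150)); m[:, :270]=0; m[:,370:]=0; m[:140]=0; m[280:]=0; m=m.astype(np.uint8)
S=4; M=cv2.resize(m,None,fx=S,fy=S,interpolation=cv2.INTER_LINEAR)
a=np.linspace(0,2*np.pi,40); circ=np.c_[np.cos(a),np.sin(a)]
def shape(x):
    R=Rn.from_euler('z',x[2]); A=np.zeros((480*S,640*S),np.uint8)
    def hull(L):
        q=(proj(c,np.array([x[0],x[1],0])+R.apply(L))*S*16).astype(np.int32); cv2.fillConvexPoly(A,cv2.convexHull(q.reshape(-1,1,2)),1,shift=4)
    cyl=lambda r,z0,z1:np.vstack([np.c_[circ*r,np.full(40,z)] for z in(z0,z1)])
    hull(cyl(.019,.124,.146)); hull(cyl(.015,.146,.164))
    hull(np.array([[u,v,w] for u in(0,x[3]) for v in(-.0065,.0065) for w in(.153,.163)])); return A
g=lambda x:1-(shape(x)&M).sum()/(shape(x)|M).sum()
x0=np.array([.4375,-.2815,-.6,.062]); sx=np.vstack([x0]+[x0+np.eye(4)[i]*[.005,.005,.06,.004][i] for i in range(4)])
r=minimize(g,x0,method='Nelder-Mead',options=dict(initial_simplex=sx,maxfev=200)); print(m.sum(),r.x.round(4),r.fun)
x=r.x; plan([x[0],x[1],.116],tool(x[2]))
t=ctrl.camera('top'); print(proj(t,[x[0],x[1],.164]),'top px seen 447,293')
E
```

```text
2675 [ 0.4364 -0.2834 -0.5136  0.0556] 0.10263420009748447
turn 1 x [-0.0006 -0.0008 -0.1044] shift 4 x [-0.031  0.018  0.848] total [-0.125  0.071  3.393] or shift first, in present tool axes [-0.03   0.021  0.848]
[[449.39414259 292.44845586]] top px seen 447,293
```

```bash
cat > fitb.py <<'E'
from h import *
from scipy.optimize import minimize
S=4; a=np.linspace(0,2*np.pi,40); circ=np.c_[np.cos(a),np.sin(a)]
cyl=lambda r,z0,z1:np.vstack([np.c_[circ*r,np.full(40,z)] for z in(z0,z1)])
bx=lambda x0,x1,w,z0,z1:np.array([[u,v,z] for u in(x0,x1) for v in(-w,w) for z in(z0,z1)])
def parts(L): return dict(body=bx(-.03,.03,.023,0,.112),sh=bx(-.022,.022,.017,.112,.124),col=cyl(.019,.124,.146),head=cyl(.015,.146,.164),noz=bx(0,L,.0065,.153,.163))
def sil(c,x,names,L=.063,z=0):
    R=Rn.from_euler('z',x[2]); A=np.zeros((480*S,640*S),np.uint8); P=parts(L)
    for n in names:
        q=(proj(c,np.array([x[0],x[1],z])+R.apply(P[n]))*S*16).astype(np.int32); cv2.fillConvexPoly(A,cv2.convexHull(q.reshape(-1,1,2)),1,shift=4)
    return A
ALL=('body','sh','col','head','noz')
def fitb(cs,x0,names=ALL,z=0):
    Ms=[cv2.resize(m.astype(np.uint8),None,fx=S,fy=S) for c,m in cs]
    def g(x):
        t=0
        for (c,_),M in zip(cs,Ms): s=sil(c,x,names,x[3] if len(x)>3 else .063,z); t+=1-(s&M).sum()/(s|M).sum()
        return t
    x0=np.array(x0); n=len(x0); sx=np.vstack([x0]+[x0+np.eye(n)[i]*[.005,.005,.08,.004][i] for i in range(n)])
    r=minimize(g,x0,method='Nelder-Mead',options=dict(initial_simplex=sx,maxfev=120)); return r.x.round(4),round(r.fun,3)
E
python3 - <<'E'
from fitb import *
c=wristcam(); t=ctrl.camera('top'); s=ctrl.camera('scene')
ms=[(k,ctrl.cut_out('bottle_mid',k)[0]) for k in (c,t,s)]
for i,l in enumerate('wts'): print(l,ms[i][1]['conf'],ms[i][1]['mask'].sum(),fitb([(ms[i][0],ms[i][1]['mask'])],[.4364,-.282,-.56,.063]))
hsv=cv2.cvtColor(c['color'],cv2.COLOR_BGR2HSV); b=(hsv[...,0]>100)&(hsv[...,0]<125)&(hsv[...,1]>150)
for r in range(162,265,6): k=np.flatnonzero(b[r,270:370])+270; print(r,(k.min(),k.max()) if len(k) else None,end='; ')
E
```

```text
w 0.73 4537 (array([ 0.4353, -0.2832, -0.5252,  0.0567]), np.float64(0.066))
t 0.71 828 (array([ 0.4333, -0.2833, -0.4313,  0.0138]), np.float64(0.173))
s 0.97 1851 (array([ 0.4433, -0.2776, -0.6383,  0.0554]), np.float64(0.082))
162 (np.int64(314), np.int64(316)); 168 (np.int64(307), np.int64(323)); 174 (np.int64(308), np.int64(323)); 180 (np.int64(308), np.int64(324)); 186 (np.int64(308), np.int64(325)); 192 (np.int64(309), np.int64(325)); 198 (np.int64(310), np.int64(326)); 204 (np.int64(311), np.int64(326)); 210 (np.int64(311), np.int64(329)); 216 (np.int64(305), np.int64(338)); 222 (np.int64(302), np.int64(342)); 228 (np.int64(300), np.int64(343)); 234 (np.int64(299), np.int64(344)); 240 (np.int64(299), np.int64(344)); 246 (np.int64(302), np.int64(342)); 252 (np.int64(306), np.int64(338)); 258 (np.int64(313), np.int64(332)); 264 None;
```

Emit:
{"api": "move_arm", "payload": {"increments": [[1,0,0,0,0,0,-0.1],[1,-0.06,0.035,0.3,0,0,0],[1,-0.06,0.035,0.5,0,0,0],[1,0,0,0.5,0,0,0],[1,0,0,0.5,0,0,0],[1,0,0,0.1,0,0,0],[1,0,0,0,0,0,0],[1,0,0,0,0,0,0]]}}

```text
time_s: 20.45
ee_pos: [0.4367, -0.2847, 0.1918]
eef_rot: [-3.141, -0.002, -0.519]
force: [0.5, 0.8, 0.0]
grip_width: 0.0937
grip_force: 0.0
```

```bash
python3 - <<'E'
from fitb import *
c=wristcam(); o=ctrl.get_obs(); print(o['ee_pos'],o['eef_rot'])
hsv=cv2.cvtColor(c['color'],cv2.COLOR_BGR2HSV); b=(hsv[...,0]>100)&(hsv[...,0]<125)&(hsv[...,1]>150); b[:,:230]=0; b[:,410:]=0
n,l,st,_=cv2.connectedComponentsWithStats(b.astype(np.uint8)); i=1+st[1:,4].argmax(); b=l==i; print(st[i])
x,f=fitb([(c,b)],[.436,-.2832,-.52,.063],('col','head','noz')); print(x,f)
plan([x[0],x[1],.116],tool(x[2]))
for z in (.164,): print(proj(c,[x[0],x[1],z]))
cv2.imwrite('pics/w6.png',c['color'])
E
```

```text
[ 0.4367758  -0.28475134  0.19189435] [-3.14135333e+00 -2.75000614e-03 -5.19307089e-01]
[ 283  170   65  140 5400]
[ 0.4363 -0.2834 -0.5184  0.0556] 0.086
turn 1 x [-0.0002 -0.0028 -0.0009] shift 2 x [-0.011 -0.009  0.759] total [-0.022 -0.019  1.518] or shift first, in present tool axes [-0.013 -0.009  0.759]
[[315.63566844 282.9951413 ]]
```

View pics/w6.png

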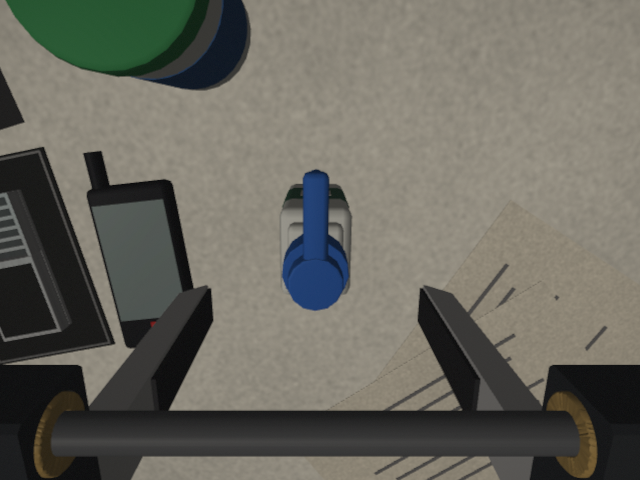

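The bottle is aligned with the tool: nozzle straight ahead, head at (315,283). Descending to grip the collar.

Emit:
{"api": "move_arm", "payload": {"increments": [[1,-0.02,-0.02,0.3,0,0,0],[1,0,0,0.4,0,0,0],[1,0,0,0.4,0,0,0],[1,0,0,0.25,0,0,0],[1,0,0,0.12,0,0,0],[1,0,0,0.05,0,0,0],[1,0,0,0,0,0,0],[1,0,0,0,0,0,0]]}}

```text
time_s: 21.3
ee_pos: [0.4363, -0.2833, 0.1152]
eef_rot: [-3.141, -0.002, -0.519]
force: [0.4, -0.1, -1.0]
grip_width: 0.0942
grip_force: 0.0
```

Emit:
{"api": "move_arm", "payload": {"increments": [[0.7,0,0,0,0,0,0],[0.6,0,0,0,0,0,0],[0.5,0,0,0,0,0,0],[0.45,0,0,0,0,0,0],[0.42,0,0,0,0,0,0],[0.4,0,0,0,0,0,0],[0.38,0,0,0,0,0,0],[0.3,0,0,0,0,0,0],[0.2,0,0,0,0,0,0],[0,0,0,0,0,0,0],[0,0,0,0,0,0,0],[0,0,0,0,0,0,0]], "force": 4}}

```text
time_s: 22.5
ee_pos: [0.436, -0.2831, 0.1145]
eef_rot: [-3.141, -0.001, -0.519]
force: [-0.5, -1.4, -0.3]
grip_width: 0.038
grip_force: 4.0
```

Emit:
{"api": "move_arm", "payload": {"increments": [[0,0,0,0,0,0,0],[0,0,0,0,0,0,0],[0,0,0,0,0,0,0]], "force": 30}}

```text
time_s: 22.8
ee_pos: [0.436, -0.2831, 0.1145]
eef_rot: [-3.141, -0.001, -0.519]
force: [-0.5, -1.0, 0.5]
grip_width: 0.0375
grip_force: 30.0
```

Emit:
{"api": "move_arm", "payload": {"increments": [[0,0,0,-0.05,0,0,0],[0,0,0,-0.1,0,0,0],[0,0,0,-0.2,0,0,0],[0,0,0,-0.3,0,0,0],[0,0,0,-0.35,0,0,0],[0,0,0,-0.35,0,0,0],[0,0,0,-0.35,0,0,0],[0,0,0,-0.3,0,0,0],[0,0,0,-0.2,0,0,0],[0,0,0,-0.1,0,0,0],[0,0,0,0,0,0,0],[0,0,0,0,0,0,0]]}}

```text
time_s: 24.0
ee_pos: [0.4357, -0.2829, 0.2289]
eef_rot: [-3.141, 0.0, -0.519]
force: [-0.1, -0.2, -3.7]
grip_width: 0.0374
grip_force: 30.0
```

```bash
python3 - <<'E'
from fitb import *
c=wristcam(); o=ctrl.get_obs(); print(o['ee_pos'],o['eef_rot'],o['force'].round(1),o['moment'].round(2),o['grip_width'])
hsv=cv2.cvtColor(c['color'],cv2.COLOR_BGR2HSV); b=(hsv[...,0]>100)&(hsv[...,0]<125)&(hsv[...,1]>150); b[:,:260]=0; b[:,380:]=0; b[405:]=0
for r in range(150,400,12): k=np.flatnonzero(b[r]); print(r,(k.min()+k.max())/2 if len(k) else None,end='; ')
# tilt check: body silhouette from scene and top against an upright bottle under the tool
z=o['ee_pos'][2]-.1145; x=[o['ee_pos'][0],o['ee_pos'][1],-.519]
s=ctrl.camera('scene'); m=ctrl.cut_out('bottle_mid',s)[0]; A=sil(s,x,('body','sh'),.063,z)[::4,::4]
ys,xs=np.nonzero(A); print('\nscene model body rows',ys.min(),ys.max(),'cols',xs.min(),xs.max()); mm=m['mask']; 
for r in range(ys.min()+4,ys.max(),6): k=np.flatnonzero(mm[r]); q=np.flatnonzero(A[r]); print(r,(k.min(),k.max()) if len(k) else None,(q.min(),q.max()))
t=np.array([.5311,-.0263]); y=-.327; pad=t-.029*np.array([np.cos(y),np.sin(y)]); print('pad',pad)
plan([*pad,o['ee_pos'][2]],tool(y))
E
```

```text
[ 0.43568403 -0.28290474  0.22879684] [-3.14095283e+00  4.49272106e-04 -5.19376063e-01] [ 0.2 -0.2 -4.2] [0.05 0.13 0.04] 0.037472780414026984
150 None; 162 None; 174 None; 186 None; 198 315.0; 210 315.0; 222 315.5; 234 315.0; 246 315.5; 258 315.0; 270 315.0; 282 315.0; 294 315.0; 306 314.5; 318 314.0; 330 314.5; 342 315.0; 354 315.0; 366 314.5; 378 314.0; 390 314.5; 
scene model body rows 116 179 cols 237 273
120 (np.int64(244), np.int64(252)) (np.int64(241), np.int64(264))
126 (np.int64(241), np.int64(267)) (np.int64(237), np.int64(269))
132 (np.int64(238), np.int64(270)) (np.int64(238), np.int64(271))
138 (np.int64(238), np.int64(270)) (np.int64(238), np.int64(271))
144 (np.int64(238), np.int64(270)) (np.int64(239), np.int64(272))
150 (np.int64(239), np.int64(271)) (np.int64(239), np.int64(272))
156 (np.int64(240), np.int64(271)) (np.int64(240), np.int64(272))
162 (np.int64(241), np.int64(271)) (np.int64(241), np.int64(273))
168 (np.int64(242), np.int64(271)) (np.int64(241), np.int64(273))
174 (np.int64(245), np.int64(269)) (np.int64(244), np.int64(272))
pad [ 0.5036367 -0.0169851]
turn 2 x [-0.0003  0.0001 -0.0962] shift 7 x [-0.06  -0.782  0.   ] total [-4.220e-01 -5.473e+00  2.000e-03] or shift first, in present tool axes [-0.209 -0.756  0.001]
```

The bottle hangs upright and the nozzle is straight in the grip. Moving over the pad.

Emit:
{"api": "move_arm", "payload": {"increments": [[0,0,0,0,0,0,-0.096],[0,0,0,0,0,0,-0.096],[0,-0.03,-0.3,0,0,0,0],[0,-0.04,-0.5,0,0,0,0],[0,-0.05,-0.6,0,0,0,0],[0,-0.05,-0.7,0,0,0,0],[0,-0.05,-0.7,0,0,0,0],[0,-0.05,-0.7,0,0,0,0],[0,-0.05,-0.7,0,0,0,0],[0,-0.04,-0.6,0,0,0,0],[0,-0.04,-0.4,0,0,0,0],[0,-0.02,-0.2,0,0,0,0],[0,0,-0.07,0,0,0,0],[0,0,0,0,0,0,0],[0,0,0,0,0,0,0]]}}

```text
time_s: 25.65
ee_pos: [0.5038, -0.018, 0.2295]
eef_rot: [-3.141, -0.001, -0.328]
force: [0.4, 0.0, -4.5]
grip_width: 0.0374
grip_force: 30.0
```

```bash
python3 - <<'E'
from fitb import *
o=ctrl.get_obs(); print(o['ee_pos'],o['eef_rot'],o['force'].round(1),o['grip_width'])
plan([.5036,-.0170,.0020+.018+.1145+.008],tool(-.327))
E
```

```text
[ 0.50379988 -0.01801801  0.22952361] [-3.14145778e+00 -7.22639708e-04 -3.28497596e-01] [ 0.4  0.  -4.5] 0.037358587643343245
turn 1 x [-0.0001 -0.0007 -0.0015] shift 2 x [-0.005 -0.009  0.87 ] total [-0.01  -0.018  1.74 ] or shift first, in present tool axes [-0.006 -0.009  0.87 ]
```

Emit:
{"api": "move_arm", "payload": {"increments": [[0,-0.01,-0.02,0.2,0,0,0],[0,0,0,0.3,0,0,0],[0,0,0,0.35,0,0,0],[0,0,0,0.35,0,0,0],[0,0,0,0.25,0,0,0],[0,0,0,0.15,0,0,0],[0,0,0,0.08,0,0,0],[0,0,0,0.04,0,0,0],[0,0,0,0.02,0,0,0],[0,0,0,0,0,0,0],[0,0,0,0,0,0,0]]}}

```text
time_s: 26.75
ee_pos: [0.504, -0.0162, 0.1429]
eef_rot: [-3.141, -0.001, -0.327]
force: [0.4, 0.9, -4.0]
grip_width: 0.0378
grip_force: 30.0
```

Emit:
{"api": "move_arm", "payload": {"increments": [[0,0,0,0.02,0,0,0],[0,0,0,0.02,0,0,0],[0,0,0,0.02,0,0,0],[0,0,0,0.02,0,0,0],[0,0,0,0,0,0,0],[0,0,0,0,0,0,0]]}}

```text
time_s: 27.35
ee_pos: [0.5039, -0.0162, 0.1385]
eef_rot: [-3.141, -0.001, -0.327]
force: [0.0, -0.1, -4.5]
grip_width: 0.0377
grip_force: 30.0
```

Emit:
{"api": "move_arm", "payload": {"increments": [[0,0,0.015,0.02,0,0,0],[0,0,0,0.02,0,0,0],[0,0,0,0.01,0,0,0],[0,0,0,0,0,0,0],[0,0,0,0,0,0,0]]}}

```text
time_s: 27.85
ee_pos: [0.5036, -0.0169, 0.1361]
eef_rot: [-3.141, -0.001, -0.327]
force: [0.4, 0.0, -3.7]
grip_width: 0.0375
grip_force: 30.0
```

Emit:
{"api": "move_arm", "payload": {"increments": [[0,0,0,0.01,0,0,0],[0,0,0,0.01,0,0,0],[0,0,0,0,0,0,0],[0,0,0,0,0,0,0]]}}

```text
time_s: 28.25
ee_pos: [0.5036, -0.0169, 0.1351]
eef_rot: [-3.141, -0.001, -0.327]
force: [-0.7, 0.3, -4.2]
grip_width: 0.0372
grip_force: 30.0
```

Emit:
{"api": "move_arm", "payload": {"increments": [[0,0,0,0.01,0,0,0],[0,0,0,0.01,0,0,0],[0,0,0,0,0,0,0],[0,0,0,0,0,0,0]]}}

```text
time_s: 28.65
ee_pos: [0.5038, -0.017, 0.1345]
eef_rot: [-3.141, -0.002, -0.327]
force: [-1.1, -1.0, 2.8]
grip_width: 0.0371
grip_force: 30.0
```

Contact came at the expected height, with about 7 N taken up. I'll ease the grip, open and rise.

Emit:
{"api": "move_arm", "payload": {"increments": [[0,0,0,0,0,0,0],[0,0,0,0,0,0,0],[0,0,0,0,0,0,0]], "force": 10}}

```text
time_s: 28.95
ee_pos: [0.5038, -0.017, 0.1343]
eef_rot: [-3.141, -0.001, -0.327]
force: [-0.5, -1.4, 3.4]
grip_width: 0.0375
grip_force: 10.0
```

Emit:
{"api": "move_arm", "payload": {"increments": [[0,0,0,0,0,0,0],[0,0,0,0,0,0,0],[0,0,0,0,0,0,0],[0,0,0,0,0,0,0]], "force": 3}}

```text
time_s: 29.35
ee_pos: [0.5037, -0.017, 0.1342]
eef_rot: [-3.141, -0.001, -0.327]
force: [0.6, -2.3, 4.7]
grip_width: 0.0377
grip_force: 3.0
```

Emit:
{"api": "move_arm", "payload": {"increments": [[0.45,0,0,0,0,0,0],[0.5,0,0,0,0,0,0],[0.6,0,0,0,0,0,0],[0.7,0,0,0,0,0,0],[0.85,0,0,0,0,0,0],[0.95,0,0,0,0,0,0],[0.95,0,0,0,0,0,0],[0.95,0,0,0,0,0,0],[0.95,0,0,0,0,0,0]]}}

```text
time_s: 30.25
ee_pos: [0.5036, -0.0169, 0.1341]
eef_rot: [-3.141, -0.001, -0.327]
force: [-0.3, -0.5, 0.7]
grip_width: 0.089
grip_force: 0.0
```

Emit:
{"api": "move_arm", "payload": {"increments": [[0.95,0,0,-0.1,0,0,0],[0.95,0,0,-0.2,0,0,0],[0.95,0,0,-0.4,0,0,0],[0.95,0,0,-0.6,0,0,0],[0.95,0,0,-0.6,0,0,0],[0.95,0,0,-0.6,0,0,0],[0.95,0,0,-0.5,0,0,0],[0.95,0,0,-0.3,0,0,0],[0.95,0,0,-0.1,0,0,0],[0.95,0,0,0,0,0,0],[0.95,0,0,0,0,0,0]]}}

```text
time_s: 31.35
ee_pos: [0.5032, -0.0169, 0.3033]
eef_rot: [-3.142, 0.0, -0.327]
force: [-0.4, 0.3, -0.7]
grip_width: 0.0893
grip_force: 0.0
```

```bash
python3 - <<'E'
from fitb import *
c=wristcam(); o=ctrl.get_obs(); print(o['ee_pos'],o['force'].round(1))
hsv=cv2.cvtColor(c['color'],cv2.COLOR_BGR2HSV); b=(hsv[...,0]>100)&(hsv[...,0]<125)&(hsv[...,1]>150); b[:,:230]=0; b[:,410:]=0; b[400:]=0
n,l,st,_=cv2.connectedComponentsWithStats(b.astype(np.uint8)); b=l==1+st[1:,4].argmax()
print(fitb([(c,b)],[.5036,-.017,-.327,.058],('col','head','noz'),.02))
s=ctrl.camera('scene'); w=cv2.resize(c['color'][60:400,120:560],(520,400)); v=cv2.resize(s['color'][130:340,230:430],(380,400))[:, :280]
cv2.imwrite('pics/f.png',np.hstack([w,v]))
E
```

```text
[ 0.50321729 -0.01690894  0.30320635] [ 1.1  1.4 -0.2]
(array([ 0.5043, -0.0171, -0.3112,  0.0557]), np.float64(0.097))
```

View pics/f.png

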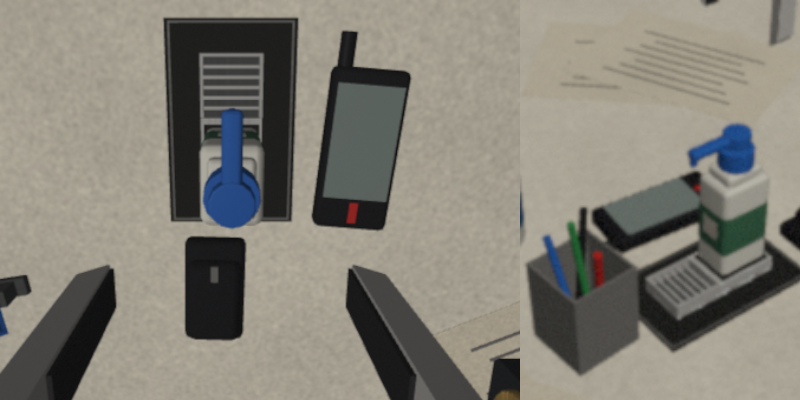

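The final picture shows the bottle upright on the pad, fitted at (0.504, −0.017) against a pad centre of (0.5036, −0.0170). The nozzle points along the tray over the well, the tray is flat and centred, the other things in view look undisturbed, and the gripper is clear.

```bash
python3 -c "
from station import ctrl
print(ctrl.hand_in())"
```

```text
the job is handed in; nothing more can be done
None
```

The job is handed in: the drip tray lies flat within about 1 mm of the mat's centre, and the bottle stands upright on its pad, also within about 1 mm, with the nozzle over the well (31 s of the 72 s used).

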